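# Close up the bottle rack and lock its sliding stop

## Task

The three amber bottles in the wooden rack stand loose: loosen the clamp knob on the rack's sliding stop, slide the stop along so that the bottles close up against the end plate and its sprung pad is pressed in about half-way, and tighten the knob firmly again so that it stays so. Be gentle with the bottles: keep them upright and never push the pad all the way in. Leave the other things on the board where they are.

Things in the scene. Friction and masses are not known exactly. Their poses are not given: they have to be found in the camera images.
- rack: Bottle rack, fixed on the oak board (board top z = 0.02): dark wood base, x -130 to 70, y -170 to 190, 12 mm thick. Origin: its underside, under the bottle bay's centre line; y runs along the bay towards the end plate. The bay is x = -27 to 27 between 4 mm guides, 30 mm high. A steel rail, 24 mm wide, top at z = 30 mm, runs along y at x = -85 mm.
- stop (a joint): How far (m) the stop has slid along the rail towards the end plate (+y of the rack), 0 to 0.125. Free, it slides with about 1 N of friction, and the pad's spring can push it back; clamped, it holds about 20 N. The bottles are just closed up, pad fully out, at about 0.093; the pad is then half-way in at about 0.101.
- stop_block (a point): Top centre of the sliding stop's aluminium block on the rail: 44 mm (x) by 60 mm (y), top 55 mm above the rack's underside, at rack x = -85 mm, y = -121 mm + joint stop. Axes as the rack's. An 8 mm thick jaw arm reaches from its +y end across the bay, top 64 mm above the underside.
- clamp_knob (a joint): Turn (rad) of the clamp knob on top of the stop, 0 (quite loose) to 1.5 (end of thread); grows clockwise seen from above, which tightens. The clamp bites from about 0.7; loose below 0.45, firmly tight above 1.15. Turning takes about 0.1 N m; it stays where it is left. Starts tight, at 1.25 to 1.45.
- knob_grip (a point): On the knob's upright axis (above the block's centre), at TCP height to grip, 92 mm above the rack's underside. The knob is a black bar 46 long, 12 thick, 28 mm high (its top 10 mm above this point) on a thin stem. Turns with the knob: x along the bar, y across the 12 mm (to pinch), z up. At joint 0 the bar lies across the rail, along rack x; tight, nearly along the rail.
- pad (a joint): How far (m) the sprung pad is pressed back towards the jaw arm, 0 (out) to 0.016 (fully in). Spring 400 N/m: 3.2 N at half-way (0.008), 6.4 N fully in. Two thin rods stick out farther behind the jaw arm as it goes in.
- pad_face (a point): Centre of the front of the pad, a rubber plate 46 wide, 30 high, 8 mm thick on two rods ahead of the jaw arm, 49 mm above the rack's underside. Faces the bottles (+y of the rack). Pad out, it is 63 mm ahead (+y) of the knob's axis and 85 mm across (+x) from it.
- end_face (a point): On the face of the rack's aluminium end plate, 78 mm wide, 12 mm thick, rising to 78 mm, at pad height (rack x = 0, y = 170, z = 49 mm). The three bottles' diameters add up to 135 mm: with the row closed up the pad face is 135 mm from here.
- bottle_small: Amber pill bottle with white cap, 40 mm across, 72 mm high, standing loose in the bay between the rack's low side guides; one of three, in any order along the row, with gaps between them at the start. Weight about 40 g. Origin: centre of its underside; z up its axis.
- bottle_medium: Amber pill bottle with white cap, 45 mm across, 76 mm high, standing loose in the bay between the rack's low side guides; one of three, in any order along the row, with gaps between them at the start. Weight about 40 g. Origin: centre of its underside; z up its axis.
- bottle_large: Amber pill bottle with white cap, 50 mm across, 78 mm high, standing loose in the bay between the rack's low side guides; one of three, in any order along the row, with gaps between them at the start. Weight about 40 g. Origin: centre of its underside; z up its axis.
- steel_cup: Steel cup, 72 mm across the rim, 85 mm high, standing close behind the rack. Origin: centre of its underside. Leave alone.
- salve_jar: Low ceramic jar with a metal lid, 58 mm across, 40 mm high, in front of the rack. Origin: centre of its underside. Leave alone.
- mortar: White ceramic mortar, 128 mm across, 80 mm high, its pestle resting in it (to 128 mm high). Origin: centre of its underside. Leave alone.
- pills_0: White pill bottle 52 mm across, 95 mm high, standing on the clear lazy susan (250 mm across, its top 40 mm above the work surface). Origin: centre of its underside. Leave alone.
- pills_1: White pill bottle 44 mm across, 80 mm high, standing on the clear lazy susan (250 mm across, its top 40 mm above the work surface). Origin: centre of its underside. Leave alone.
- pills_2: White pill bottle 60 mm across, 85 mm high, standing on the clear lazy susan (250 mm across, its top 40 mm above the work surface). Origin: centre of its underside. Leave alone.
- pills_3: White pill bottle 40 mm across, 70 mm high, standing on the clear lazy susan (250 mm across, its top 40 mm above the work surface). Origin: centre of its underside. Leave alone.
Things that resemble listed ones, but are neither listed nor needed, are in the scene too. Leave any purple look-alike of the bottle_large alone. Leave any pink or purple look-alike of the bottle_small alone.

How it is judged:
By the outcome, as a careful person would: the job done as asked, in the order asked, and still so for the second after the job is handed in, with the robot touching nothing.
It also fails if it takes over 51 s, if anything falls off the work surface, if the arm or the gripper's body presses on something with over 40 N, if the wrist force passes 120 N, or if a joint passes its speed limit or range.

## Robot

A 7-joint arm with a two-finger parallel gripper is mounted at the origin on the work surface. World frame = base frame: x ahead of the robot, y to its left, z up, the work surface at z = 0. Lengths are in m, angles in rad, forces in N, time in s.
With the tool pointing down it reaches from about 0.4 to 0.85 m from the base axis. Payload 10.4 kg.
Tool frame: the origin (TCP) lies between the finger pads, 19 mm behind the fingertips; this is the grasp point; z points along the fingers, y is the line along which they close (so a half turn about z gives the same grasp; the last joint's range is limited). The gripper opens to 85 mm and grips with 20 to 120 N. Pads are 22 mm wide; open, the fingers measure 114 mm over their backs; the gripper's body (76 mm by 85 mm) begins 54 mm behind the grasp point. The pads swing forward as they close: fully open they stand 13 mm farther back than shut.
Start: joints at [-1.336, 0.332, -0.065, 1.46, 0.022, 1.35, -0.088], TCP at [0.159, 0.604, 0.25] pointing down, gripper open.
Joint ranges: [-2.6, 2.6], [-0.5, 2.12], [-1.47, 1.34], [0.16, 2.42], [-1.27, 4.41], [0.06, 2.06], [-2.6, 2.6]. Speed limits (rad/s): [2.22, 2.22, 2.79, 2.79, 3.14, 3.14, 3.14].

## Interface

Orientations are given as a unit quaternion [x, y, z, w].
In Python, from workcell import * gives the robot as it stands.
- The arm moves only by the tool apply_moves, never from a script. Its argument "rows" is a list of rows, each an object of numbers: "x", "y", "z": the shift along the tool's x, y, z in mm; "ax", "ay", "az": the turn, a rotation vector about the tool's x, y, z in degrees; "gripper": the closure, from 0 (fully open) to 1 (shut). A call has 1 to 5 rows; each row shifts and turns the commanded pose from where the row before left it, along the tool's axes as they then stand; what a row does not reach is not made up. A row lasts 1/12 s, in which the tool goes at most 41.7 mm and 7.16 degrees, less where a joint would pass 70% of its speed; a pose out of reach is approached as far as the arm can. A call with a gripper value outside its range is refused whole. The fingers move at their own pace and stop on an object; "newtons" is the grip in N (left out, the last holds). Time passes only in rows, so rows that do not move let the fingers close. It gives the time, the measured TCP pose, the force, the opening and the grip force at its end, in the units of the state.
- get_obs(): the state, without advancing time (a new reading comes with each control period).
- camera(name): name is "side" or "top"; returns a dict with "color" (400x640x3 uint8, red, green, blue), "fov_y" (degrees; the focal length in pixels is half the picture's height over the tangent of half this angle, whatever the lens; pixels are square), "cx", "cy" (the principal point, pixels), "k1" (the pictures are not rectified: a ray, as slopes to the right and down, at radius r is drawn at 1 + k1 r^2 times it, then the intrinsics apply), "rvec" (rotation vector, rad) and "tvec" (3), from world to camera coordinates, as OpenCV has them. Camera axes: x right, y down, z forward; pixel columns grow to the right and rows downward; lengths in m; the calibration is good to about 2 mm. A picture is of the moment at which its call begins. There is no depth.
- hand_in(): hands the job in; it is judged then, once.
The state is a dict: "clock": time; "joint_pos": joint angles; "joint_velocities": joint speeds; "tau": joint torques, N m; "position": TCP position; "ee_rot": TCP orientation; "ft_force": force on the tool from outside, world axes, zero at the start; "torque": the same for the moment, N m; "grip_width": opening from 0.0 (shut) to 1.0 (fully open); "grasp_force": force on a finger pad.
Only numpy, scipy, OpenCV 4.12 (cv2) and the standard library are available. Lean on these libraries where they do the work, as an engineer would, in place of code of your own. Each camera call takes 0.05 s, during which the arm holds its last target. There are 200 camera calls.

## Working session

There is one attempt and no reset: what is moved stays moved. The work goes in short steps, Python scripts to look and compute and a tool call to move; the robot and the scene stay as the last step left them, time stands still between calls to the robot, and variables do not carry over. Pictures are saved under pics/ and viewed, at most 10 in all, crops included, and the job is handed in when it is done.

Besides the shell and the picture viewer there is one more tool, called after ">>>" in YAML: its name, and indented under it one key for each argument. apply_moves: Moves the arm, as the interface text tells. Its arguments: {"type":"object","properties":{"rows":{"type":"array","items":{"type":"object","properties":{"x":{"type":"number"},"y":{"type":"number"},"z":{"type":"number"},"ax":{"type":"number"},"ay":{"type":"number"},"az":{"type":"number"},"gripper":{"type":"number"}}}},"newtons":{"type":"number"}},"required":["rows"]}

```bash
mkdir -p pics
cat > h.py <<'E'
from workcell import *
import numpy as np, cv2
from scipy.spatial.transform import Rotation as R
def K(c):
    f=200/np.tan(np.radians(c['fov_y']/2)); return f
def proj(c,P):
    P=np.atleast_2d(P)@R.from_rotvec(c['rvec']).as_matrix().T+np.array(c['tvec'])
    s=P[:,:2]/P[:,2:]; r2=(s**2).sum(1,keepdims=True)
    return s*(1+c['k1']*r2)*K(c)+[c['cx'],c['cy']]
def ray(c,u,z):
    f=K(c); d=(np.array(u,float)-[c['cx'],c['cy']])/f; s=d.copy()
    for _ in range(30): s=d/(1+c['k1']*(s@s))
    M=R.from_rotvec(c['rvec']).as_matrix(); o=-M.T@np.array(c['tvec']); v=M.T@np.r_[s,1]
    return o+v*(z-o[2])/v[2]
def save(c,n): cv2.imwrite('pics/'+n,c['color'][:,:,::-1])
E
python3 - <<'E'
from h import *
for n in('top','side'):
    c=camera(n); save(c,n+'0.png'); print({k:v for k,v in c.items() if k!='color'})
o=get_obs(); print(o)
E
```

```text
{'fov_y': 52.86666565761663, 'cx': 317.577241918827, 'cy': 198.46666560917836, 'k1': -0.09525620385039336, 'rvec': array([ 2.2087515 , -2.21411842,  0.06128974]), 'tvec': array([0.05905247, 0.49966151, 1.43297711])}
{'fov_y': 43.034622510618284, 'cx': 322.88780314747555, 'cy': 201.38872170284014, 'k1': -0.13801773432624903, 'rvec': array([ 2.25632305, -0.26388604,  0.11797608]), 'tvec': array([-0.48748635,  0.19979505,  1.28974747])}
{'clock': 0.1, 'joint_pos': array([-1.33560572,  0.3327817 , -0.06471074,  1.46086842,  0.02157606,
        1.34989939, -0.08849479]), 'joint_velocities': array([-1.46587037e-03, -2.30673363e-03,  6.01547458e-05, -2.81142530e-03,
       -3.99410567e-05,  1.51170266e-03, -3.72387568e-04]), 'tau': array([ 3.30046250e-04, -6.26747632e+01,  4.84767335e-02, -3.92427027e+01,
        1.62353728e-02,  6.96607138e-03, -3.68050576e-05]), 'position': array([0.15924826, 0.60404293, 0.24930705]), 'ee_rot': array([ 1.28524010e-01,  9.91706197e-01, -6.27901921e-04, -6.55868076e-05]), 'ft_force': array([ 1.00000491, -0.27000571,  0.15615426]), 'torque': array([-0.00798688,  0.01730175,  0.02221778]), 'grasp_force': 0.0, 'grip_width': 1.000684760526595}
```

View pics/top0.png

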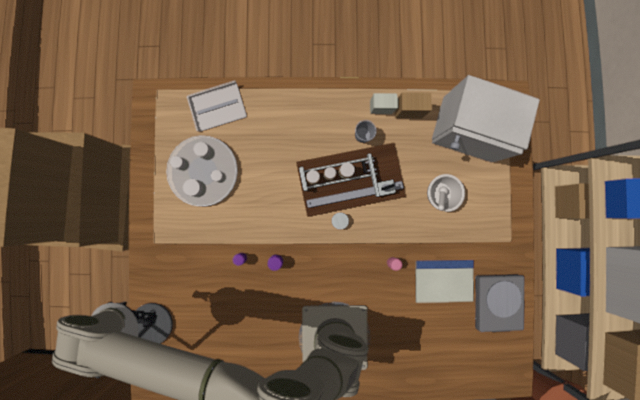

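View pics/side0.png

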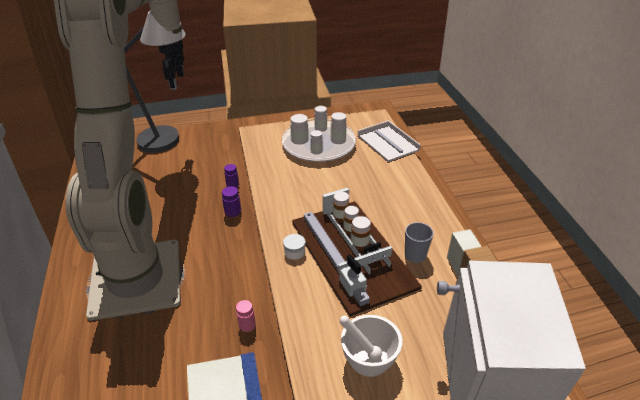

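Top view: the rack spans about (300–405, 145–215), with the knob at about (393,188) and the end plate at about (303,173). Side view: the knob is at about (355,268). Next I'll take enlarged crops.

Run:
```python
from h import *
a=cv2.imread('pics/top0.png')[135:225,290:415]; b=cv2.imread('pics/side0.png')[185:315,285:425]
a=cv2.resize(a,None,fx=6,fy=6,interpolation=cv2.INTER_CUBIC)
b=cv2.resize(b,None,fx=4.5,fy=4.5,interpolation=cv2.INTER_CUBIC)
cv2.imwrite('pics/ta.png',a);cv2.imwrite('pics/sa.png',b)
```

```text
(no output)
```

View pics/ta.png

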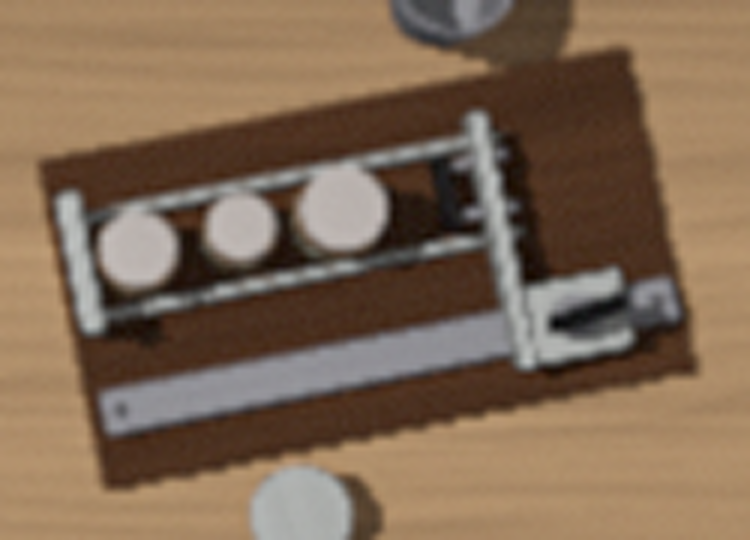

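View pics/sa.png

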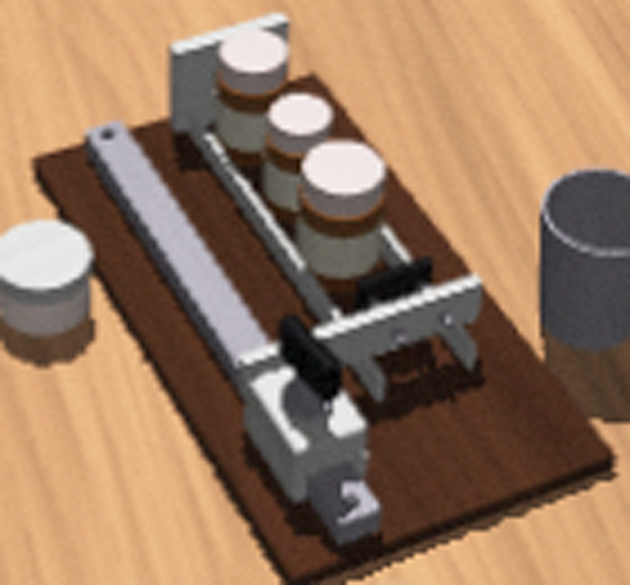

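```bash
cat > fit.py <<'E'
from h import *
from scipy.optimize import least_squares
T=camera('top');S=camera('side')
tp=lambda u,v:((u+.5)/6-.5+290,(v+.5)/6-.5+135); sp=lambda u,v:((u+.5)/4.5-.5+285,(v+.5)/4.5-.5+185)
C=[(T,tp(40,160),70,190,12,0),(T,tp(630,48),70,-170,12,0),(T,tp(693,372),-130,-170,12,0),(T,tp(107,488),-130,190,12,0),
(S,sp(612,462),70,-170,12,0),(S,sp(35,163),-130,190,12,0),(S,sp(315,75),70,190,12,0),
(T,tp(620,268),-63,-151,55,1),(T,tp(633,350),-107,-151,55,1)]
def w(p,x,y,z):
    c,s=np.cos(p[2]),np.sin(p[2]); return np.array([p[0]+(c*x-s*y)/1e3,p[1]+(s*x+c*y)/1e3,.02+z/1e3])
def f(p): return np.concatenate([(proj(c,w(p,x,y+k*p[3],z))[0]-u) for c,u,x,y,z,k in C])
r=least_squares(f,[.6,0,.1,10])
print(r.x,np.degrees(r.x[2])); print(r.fun.reshape(-1,2).round(1))
k=w(r.x,-85,-121+r.x[3],92); print('knob',k)
print('knobpx',proj(T,k)*6-np.array([290,135])*6, (proj(S,k)-[285,185])*4.5)
for a in (1.25,1.35,1.45):
  e=[w(r.x,-85+q*23*np.cos(a),-121+r.x[3]-q*23*np.sin(a),102) for q in(-1,1)]
  print(a,((proj(T,e)-[290,135])*6).round().tolist(),((proj(S,e)-[285,185])*4.5).round().tolist())
E
python3 fit.py
```

```text
[ 0.59750581 -0.0661386   0.19133158 26.15141393] 10.962492144991499
[[-0.1  0.2]
 [ 0.6 -0.1]
 [ 1.3  0.8]
 [-0.4  1.1]
 [ 1.7 -0.7]
 [-0.8 -1.4]
 [ 0.9 -0.9]
 [-0.1  1.1]
 [ 0.3 -0.1]]
knob [ 0.53209391 -0.17542051  0.112     ]
knobpx [[586.23978188 315.25662823]] [[306.11996273 351.53362037]]
1.25 [[554.0, 334.0], [625.0, 294.0]] [[275.0, 315.0], [339.0, 362.0]]
1.35 [[552.0, 331.0], [627.0, 298.0]] [[279.0, 313.0], [335.0, 364.0]]
1.45 [[551.0, 327.0], [629.0, 301.0]] [[282.0, 311.0], [332.0, 366.0]]
```

>>> apply_moves:
  rows:
    - {"x": -35,"y": -21,"gripper": 0}
    - {"x": -35,"y": -21}
    - {"x": -35,"y": -21}
    - {"x": -35,"y": -21}
    - {"x": -35,"y": -21}
  newtons: 50

```text
invalid input at $.rows[0]: expected keys x, y, z, ax, ay, az, gripper
```

>>> apply_moves:
  rows:
    - {"x": -35,"y": -21}
    - {"x": -35,"y": -21}
    - {"x": -35,"y": -21}
    - {"x": -35,"y": -21}
    - {"x": -35,"y": -21}

```text
invalid input at $.rows[0]: expected keys x, y, z, ax, ay, az, gripper
```

>>> apply_moves:
  rows:
    - {"x": -35,"y": -21}
    - {"x": -35,"y": -21}
    - {"az": 7}
    - {"az": 7}
    - {"az": 7}

```text
invalid input at $.rows[0]: expected keys x, y, z, ax, ay, az, gripper
```

>>> apply_moves:
  rows:
    - {"az": 7}
    - {"az": 7}
    - {"az": 7}
    - {"az": 7}
    - {"az": 3}

```text
invalid input at $.rows[0]: expected keys x, y, z, ax, ay, az, gripper
```

All keys are required in each row.

>>> apply_moves:
  rows:
    - {"x": -35,"y": -21,"z": 0,"ax": 0,"ay": 0,"az": 0,"gripper": 0}
    - {"x": -35,"y": -21,"z": 0,"ax": 0,"ay": 0,"az": 0,"gripper": 0}
    - {"x": -35,"y": -21,"z": 0,"ax": 0,"ay": 0,"az": 0,"gripper": 0}
    - {"x": -35,"y": -21,"z": 0,"ax": 0,"ay": 0,"az": 0,"gripper": 0}
    - {"x": -35,"y": -21,"z": 0,"ax": 0,"ay": 0,"az": 0,"gripper": 0}
  newtons: 50

```text
clock: 0.62
position: [0.3028, 0.4565, 0.25]
ee_rot: [0.128, 0.992, 0.0, -0.0]
ft_force: [1.6, -0.0, 0.2]
grip_width: 1.0
grasp_force: 0.0
```

>>> apply_moves:
  rows:
    - {"x": -35,"y": -21,"z": 0,"ax": 0,"ay": 0,"az": 0,"gripper": 0}
    - {"x": -35,"y": -21,"z": 0,"ax": 0,"ay": 0,"az": 0,"gripper": 0}
    - {"x": -35,"y": -21,"z": 0,"ax": 0,"ay": 0,"az": 0,"gripper": 0}
    - {"x": -35,"y": -21,"z": 0,"ax": 0,"ay": 0,"az": 0,"gripper": 0}
    - {"x": -35,"y": -21,"z": 0,"ax": 0,"ay": 0,"az": 0,"gripper": 0}

```text
clock: 1.03
position: [0.4452, 0.3103, 0.2502]
ee_rot: [0.129, 0.992, 0.0, 0.0]
ft_force: [0.2, 0.6, 0.2]
grip_width: 0.997
grasp_force: 0.0
```

>>> apply_moves:
  rows:
    - {"x": -35,"y": -21,"z": 0,"ax": 0,"ay": 0,"az": 0,"gripper": 0}
    - {"x": -35,"y": -21,"z": 0,"ax": 0,"ay": 0,"az": 0,"gripper": 0}
    - {"x": 0,"y": 0,"z": 0,"ax": 0,"ay": 0,"az": 7,"gripper": 0}
    - {"x": 0,"y": 0,"z": 0,"ax": 0,"ay": 0,"az": 7,"gripper": 0}
    - {"x": 0,"y": 0,"z": 0,"ax": 0,"ay": 0,"az": 7,"gripper": 0}

```text
clock: 1.45
position: [0.5017, 0.2528, 0.2498]
ee_rot: [0.311, 0.95, -0.0, -0.0]
ft_force: [-1.0, 1.2, 0.4]
grip_width: 1.002
grasp_force: 0.0
```

>>> apply_moves:
  rows:
    - {"x": 0,"y": 0,"z": 0,"ax": 0,"ay": 0,"az": 7,"gripper": 0}
    - {"x": 0,"y": 0,"z": 0,"ax": 0,"ay": 0,"az": 7,"gripper": 0}
    - {"x": 0,"y": 0,"z": 0,"ax": 0,"ay": 0,"az": 7,"gripper": 0}
    - {"x": 0,"y": 0,"z": 0,"ax": 0,"ay": 0,"az": 7,"gripper": 0}
    - {"x": 0,"y": 0,"z": 0,"ax": 0,"ay": 0,"az": 3,"gripper": 0}

```text
clock: 1.87
position: [0.5011, 0.2536, 0.2498]
ee_rot: [0.553, 0.833, -0.0, -0.0]
ft_force: [0.5, 0.2, -0.1]
grip_width: 1.0
grasp_force: 0.0
```

>>> apply_moves:
  rows:
    - {"x": -34,"y": -11.5,"z": 0,"ax": 0,"ay": 0,"az": 0,"gripper": 0}
    - {"x": -34,"y": -11.5,"z": 0,"ax": 0,"ay": 0,"az": 0,"gripper": 0}
    - {"x": -34,"y": -11.5,"z": 0,"ax": 0,"ay": 0,"az": 0,"gripper": 0}
    - {"x": -34,"y": -11.5,"z": 0,"ax": 0,"ay": 0,"az": 0,"gripper": 0}
    - {"x": -34,"y": -11.5,"z": 0,"ax": 0,"ay": 0,"az": 0,"gripper": 0}

```text
clock: 2.28
position: [0.5152, 0.0731, 0.25]
ee_rot: [0.55, 0.835, 0.0, -0.0]
ft_force: [0.1, -0.2, 0.1]
grip_width: 0.999
grasp_force: 0.0
```

>>> apply_moves:
  rows:
    - {"x": -34,"y": -11.5,"z": 0,"ax": 0,"ay": 0,"az": 0,"gripper": 0}
    - {"x": -34,"y": -11.5,"z": 0,"ax": 0,"ay": 0,"az": 0,"gripper": 0}
    - {"x": -34,"y": -11.5,"z": 0,"ax": 0,"ay": 0,"az": 0,"gripper": 0}
    - {"x": -34,"y": -11.5,"z": 0,"ax": 0,"ay": 0,"az": 0,"gripper": 0}
    - {"x": -34,"y": -11.5,"z": 20,"ax": 0,"ay": 0,"az": 0,"gripper": 0}

```text
clock: 2.7
position: [0.5311, -0.1062, 0.233]
ee_rot: [0.55, 0.835, 0.002, 0.002]
ft_force: [1.6, 0.5, -0.3]
grip_width: 0.995
grasp_force: 0.0
```

>>> apply_moves:
  rows:
    - {"x": -34,"y": -11.5,"z": 20,"ax": 0,"ay": 0,"az": 0,"gripper": 0}
    - {"x": -33,"y": -11.5,"z": 20,"ax": 0,"ay": 0,"az": 0,"gripper": 0}
    - {"x": 0,"y": 0,"z": 25,"ax": 0,"ay": 0,"az": 0,"gripper": 0}
    - {"x": 0,"y": 0,"z": 0,"ax": 0,"ay": 0,"az": 0,"gripper": 0}

```text
clock: 3.03
position: [0.5321, -0.1766, 0.1607]
ee_rot: [0.552, 0.834, -0.002, -0.003]
ft_force: [-1.4, 1.4, -1.6]
grip_width: 1.004
grasp_force: 0.0
```

Run:
```python
from h import *
o=get_obs();print(o['position'],o['ee_rot'],o['joint_pos'])
S=camera('side'); b=S['color'][185:315,285:425][:,:,::-1]
cv2.imwrite('pics/sb.png',cv2.resize(b,None,fx=4.5,fy=4.5,interpolation=cv2.INTER_CUBIC))
```

```text
[ 0.53213287 -0.17658429  0.1607249 ] [ 0.55192904  0.8338847  -0.00185702 -0.00268263] [-0.31083933  0.29882535  0.65034154  1.77173906 -0.1947868   1.14293162
  0.80202194]
```

View pics/sb.png

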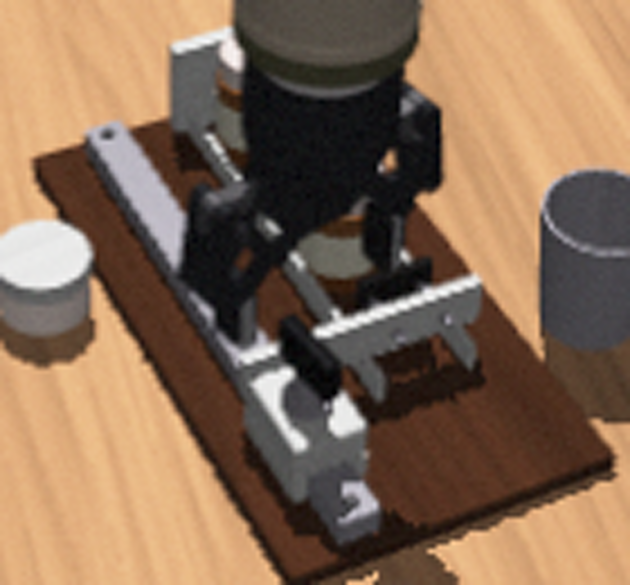

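Fingertips at (240,340) and (385,260) straddle the knob at (310,355), and nothing has moved. I'll descend and grip.

>>> apply_moves:
  rows:
    - {"x": 0,"y": 0,"z": 16,"ax": 0,"ay": 0,"az": 0,"gripper": 0}
    - {"x": 0,"y": 0,"z": 16,"ax": 0,"ay": 0,"az": 0,"gripper": 0}
    - {"x": 0,"y": 0,"z": 16,"ax": 0,"ay": 0,"az": 0,"gripper": 0}
    - {"x": 0,"y": 0,"z": 0,"ax": 0,"ay": 0,"az": 0,"gripper": 0.6}
    - {"x": 0,"y": 0,"z": 0,"ax": 0,"ay": 0,"az": 0,"gripper": 0.75}
  newtons: 40

```text
clock: 3.5
position: [0.5354, -0.1738, 0.118]
ee_rot: [0.55, 0.835, 0.0, -0.0]
ft_force: [0.3, -0.4, 0.9]
grip_width: 0.749
grasp_force: 0.0
```

>>> apply_moves:
  rows:
    - {"x": 0,"y": 0,"z": 0,"ax": 0,"ay": 0,"az": 0,"gripper": 0.8}
    - {"x": 0,"y": 0,"z": 0,"ax": 0,"ay": 0,"az": 0,"gripper": 1}
    - {"x": 0,"y": 0,"z": 0,"ax": 0,"ay": 0,"az": 0,"gripper": 1}
    - {"x": 0,"y": 0,"z": 0,"ax": 0,"ay": 0,"az": 0,"gripper": 1}
    - {"x": 0,"y": 0,"z": 0,"ax": 0,"ay": 0,"az": 0,"gripper": 1}

```text
clock: 3.92
position: [0.5352, -0.175, 0.1178]
ee_rot: [0.55, 0.835, 0.0, 0.0]
ft_force: [-2.4, 0.5, 5.8]
grip_width: 0.133
grasp_force: 40.9
```

>>> apply_moves:
  rows:
    - {"x": 0,"y": 0,"z": 0,"ax": 0,"ay": 0,"az": 0,"gripper": 1}
    - {"x": 0,"y": 0,"z": 0,"ax": 0,"ay": 0,"az": 0,"gripper": 1}

```text
clock: 4.08
position: [0.5351, -0.175, 0.1178]
ee_rot: [0.55, 0.835, 0.0, 0.0]
ft_force: [-1.6, 0.4, 5.8]
grip_width: 0.129
grasp_force: 40.9
```

Run:
```python
from h import *
o=get_obs();print(o['position'],o['ee_rot'],o['ft_force'],o['torque'],o['grip_width'],o['grasp_force'])
```

```text
[ 0.53514953 -0.17502295  0.11783134] [5.50375157e-01 8.34917375e-01 2.95382659e-04 2.76047389e-04] [-1.57482503  0.37543561  5.76284718] [ 0.06978115  0.45750462 -0.00571804] 0.12875045755966028 40.936678647994995
```

>>> apply_moves:
  rows:
    - {"x": 0,"y": 0,"z": 0,"ax": 0,"ay": 0,"az": -6.5,"gripper": 1}
    - {"x": 0,"y": 0,"z": 0,"ax": 0,"ay": 0,"az": -6.5,"gripper": 1}
    - {"x": 0,"y": 0,"z": 0,"ax": 0,"ay": 0,"az": -6.5,"gripper": 1}
    - {"x": 0,"y": 0,"z": 0,"ax": 0,"ay": 0,"az": -6.5,"gripper": 1}
    - {"x": 0,"y": 0,"z": 0,"ax": 0,"ay": 0,"az": -6.5,"gripper": 1}

```text
clock: 4.5
position: [0.5355, -0.1747, 0.1178]
ee_rot: [0.292, 0.956, 0.0, 0.001]
ft_force: [0.6, 1.7, 3.9]
grip_width: 0.131
grasp_force: 40.8
```

>>> apply_moves:
  rows:
    - {"x": 0,"y": 0,"z": 0,"ax": 0,"ay": 0,"az": -6.5,"gripper": 1}
    - {"x": 0,"y": 0,"z": 0,"ax": 0,"ay": 0,"az": -6.5,"gripper": 1}
    - {"x": 0,"y": 0,"z": 0,"ax": 0,"ay": 0,"az": -6.5,"gripper": 1}
    - {"x": 0,"y": 0,"z": 0,"ax": 0,"ay": 0,"az": -6.5,"gripper": 1}
    - {"x": 0,"y": 0,"z": 0,"ax": 0,"ay": 0,"az": -6.5,"gripper": 1}

```text
clock: 4.92
position: [0.5356, -0.1747, 0.1178]
ee_rot: [0.013, 1.0, 0.0, 0.001]
ft_force: [0.7, 1.2, 2.4]
grip_width: 0.127
grasp_force: 40.6
```

>>> apply_moves:
  rows:
    - {"x": 0,"y": 0,"z": 0,"ax": 0,"ay": 0,"az": 0,"gripper": 1}
    - {"x": 0,"y": 0,"z": 0,"ax": 0,"ay": 0,"az": 0,"gripper": 1}

```text
clock: 5.08
position: [0.5357, -0.1748, 0.1178]
ee_rot: [0.017, 1.0, 0.0, 0.001]
ft_force: [2.4, 1.2, 5.5]
grip_width: 0.132
grasp_force: 40.8
```

Run:
```python
from h import *
o=get_obs();print(o['position'],R.from_quat(o['ee_rot']).as_matrix()[:2].round(3),o['ft_force'],o['torque'],o['grip_width'],o['grasp_force'],o['joint_pos'])
```

```text
[ 0.53565012 -0.17480549  0.11776213] [[-0.999  0.034  0.002]
 [ 0.034  0.999  0.   ]] [2.37564305 1.17310578 5.51810579] [ 0.35811481 -0.15216412  0.08299574] 0.13225189190566558 40.81995248794556 [-0.13191594  0.32327115  0.43349005  1.80328926 -0.15550932  1.0467448
  1.89624848]
```

>>> apply_moves:
  rows:
    - {"x": 1.1,"y": 4.9,"z": 0,"ax": 0,"ay": 0,"az": 0,"gripper": 1}
    - {"x": 1.1,"y": 4.9,"z": 0,"ax": 0,"ay": 0,"az": 0,"gripper": 1}
    - {"x": 1.1,"y": 4.9,"z": 0,"ax": 0,"ay": 0,"az": 0,"gripper": 1}
    - {"x": 1.1,"y": 4.9,"z": 0,"ax": 0,"ay": 0,"az": 0,"gripper": 1}
    - {"x": 0.6,"y": 2.4,"z": 0,"ax": 0,"ay": 0,"az": 0,"gripper": 1}

```text
clock: 5.5
position: [0.5311, -0.1521, 0.1177]
ee_rot: [0.017, 1.0, -0.0, 0.001]
ft_force: [1.9, -0.7, 7.3]
grip_width: 0.131
grasp_force: 41.2
```

>>> apply_moves:
  rows:
    - {"x": 0.55,"y": 2.4,"z": 0,"ax": 0,"ay": 0,"az": 0,"gripper": 1}
    - {"x": 0.55,"y": 2.4,"z": 0,"ax": 0,"ay": 0,"az": 0,"gripper": 1}
    - {"x": 0.55,"y": 2.4,"z": 0,"ax": 0,"ay": 0,"az": 0,"gripper": 1}
    - {"x": 0.55,"y": 2.4,"z": 0,"ax": 0,"ay": 0,"az": 0,"gripper": 1}
    - {"x": 0.55,"y": 2.4,"z": 0,"ax": 0,"ay": 0,"az": 0,"gripper": 1}

```text
clock: 5.92
position: [0.5288, -0.1405, 0.1177]
ee_rot: [0.017, 1.0, -0.0, 0.001]
ft_force: [1.7, -1.4, 7.8]
grip_width: 0.133
grasp_force: 41.1
```

>>> apply_moves:
  rows:
    - {"x": 0.55,"y": 2.4,"z": 0,"ax": 0,"ay": 0,"az": 0,"gripper": 1}
    - {"x": 0.55,"y": 2.4,"z": 0,"ax": 0,"ay": 0,"az": 0,"gripper": 1}
    - {"x": 0.55,"y": 2.4,"z": 0,"ax": 0,"ay": 0,"az": 0,"gripper": 1}
    - {"x": 0.55,"y": 2.4,"z": 0,"ax": 0,"ay": 0,"az": 0,"gripper": 1}
    - {"x": 0.55,"y": 2.4,"z": 0,"ax": 0,"ay": 0,"az": 0,"gripper": 1}

```text
clock: 6.33
position: [0.5264, -0.1285, 0.1177]
ee_rot: [0.017, 1.0, -0.0, 0.001]
ft_force: [1.0, -1.1, 7.7]
grip_width: 0.132
grasp_force: 41.1
```

>>> apply_moves:
  rows:
    - {"x": 0.55,"y": 2.4,"z": 0,"ax": 0,"ay": 0,"az": 0,"gripper": 1}
    - {"x": 0.55,"y": 2.4,"z": 0,"ax": 0,"ay": 0,"az": 0,"gripper": 1}
    - {"x": 0.55,"y": 2.4,"z": 0,"ax": 0,"ay": 0,"az": 0,"gripper": 1}
    - {"x": 0,"y": 0,"z": 0,"ax": 0,"ay": 0,"az": 0,"gripper": 1}
    - {"x": 0,"y": 0,"z": 0,"ax": 0,"ay": 0,"az": 0,"gripper": 1}

```text
clock: 6.75
position: [0.5249, -0.1209, 0.1177]
ee_rot: [0.017, 1.0, 0.0, 0.001]
ft_force: [0.7, 0.5, 7.7]
grip_width: 0.128
grasp_force: 41.3
```

Run:
```python
from h import *
o=get_obs();print(o['position'],R.from_quat(o['ee_rot']).as_matrix()[:2].round(3),o['ft_force'],o['torque'])
a=camera('top')['color'][135:225,290:415]; b=camera('side')['color'][185:315,285:425]
a=cv2.resize(a,(510,367),interpolation=cv2.INTER_CUBIC); b=cv2.resize(b,(395,367),interpolation=cv2.INTER_CUBIC)
b=cv2.resize(camera('side')['color'][185:315,285:425],None,fx=4.5,fy=4.5,interpolation=cv2.INTER_CUBIC)
cv2.imwrite('pics/sc.png',b[:,:,::-1]); cv2.imwrite('pics/tc.png',a[:,:,::-1])
```

```text
[ 0.52488178 -0.12086849  0.11773846] [[-0.999  0.034  0.001]
 [ 0.034  0.999  0.   ]] [0.69562477 0.45758797 7.68501933] [ 0.13005914  0.00547943 -0.00191265]
```

View pics/sc.png

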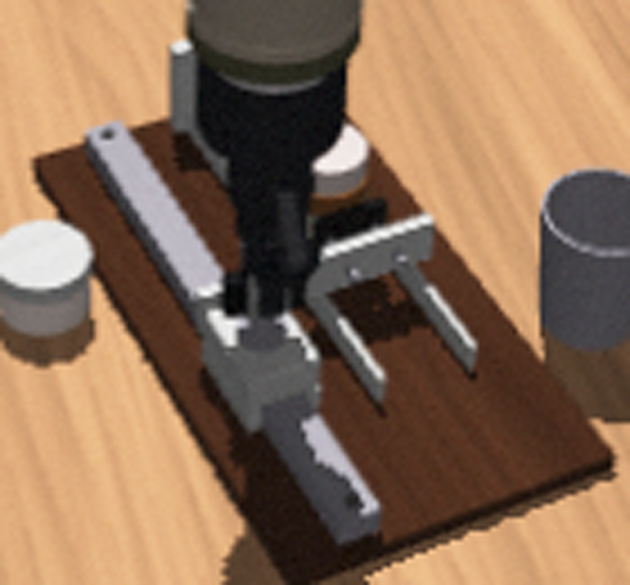

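Stop has slid with the jaw; bottles are upright (large cap at (340,160)) and the rods aren't sticking out yet. By the fit the stop is at ≈0.081. I'll creep on and watch the force.

>>> apply_moves:
  rows:
    - {"x": 0.45,"y": 1.95,"z": 0,"ax": 0,"ay": 0,"az": 0,"gripper": 1}
    - {"x": 0.45,"y": 1.95,"z": 0,"ax": 0,"ay": 0,"az": 0,"gripper": 1}
    - {"x": 0.45,"y": 1.95,"z": 0,"ax": 0,"ay": 0,"az": 0,"gripper": 1}
    - {"x": 0.45,"y": 1.95,"z": 0,"ax": 0,"ay": 0,"az": 0,"gripper": 1}

```text
clock: 7.23
position: [0.5234, -0.1135, 0.1177]
ee_rot: [0.017, 1.0, -0.0, 0.001]
ft_force: [1.0, -1.8, 7.1]
grip_width: 0.133
grasp_force: 41.2
```

>>> apply_moves:
  rows:
    - {"x": 0.22,"y": 1,"z": 0,"ax": 0,"ay": 0,"az": 0,"gripper": 1}
    - {"x": 0.22,"y": 1,"z": 0,"ax": 0,"ay": 0,"az": 0,"gripper": 1}
    - {"x": 0.22,"y": 1,"z": 0,"ax": 0,"ay": 0,"az": 0,"gripper": 1}

```text
clock: 7.48
position: [0.5228, -0.1105, 0.1177]
ee_rot: [0.017, 1.0, -0.0, 0.001]
ft_force: [1.2, -0.6, 7.2]
grip_width: 0.129
grasp_force: 41.2
```

>>> apply_moves:
  rows:
    - {"x": 0.22,"y": 1,"z": 0,"ax": 0,"ay": 0,"az": 0,"gripper": 1}
    - {"x": 0.22,"y": 1,"z": 0,"ax": 0,"ay": 0,"az": 0,"gripper": 1}
    - {"x": 0.22,"y": 1,"z": 0,"ax": 0,"ay": 0,"az": 0,"gripper": 1}

```text
clock: 7.73
position: [0.5222, -0.1075, 0.1177]
ee_rot: [0.017, 1.0, -0.0, 0.001]
ft_force: [1.0, -1.8, 7.9]
grip_width: 0.132
grasp_force: 41.2
```

>>> apply_moves:
  rows:
    - {"x": 0.22,"y": 1,"z": 0,"ax": 0,"ay": 0,"az": 0,"gripper": 1}
    - {"x": 0.22,"y": 1,"z": 0,"ax": 0,"ay": 0,"az": 0,"gripper": 1}
    - {"x": 0.22,"y": 1,"z": 0,"ax": 0,"ay": 0,"az": 0,"gripper": 1}

```text
clock: 7.98
position: [0.5217, -0.1045, 0.1178]
ee_rot: [0.017, 1.0, -0.0, 0.001]
ft_force: [0.9, -1.9, 8.9]
grip_width: 0.129
grasp_force: 41.2
```

Run:
```python
from h import *
F=[]
for i in range(6):
    c=camera('top'); F.append(get_obs()['ft_force'])
print(np.round(F,1),np.mean(F,0)); o=get_obs();print(o['position'])
save(c,'t3.png')
p=o['position']-[.5975,-.0661,0]; print('s',121+1e3*(-.190*p[0]+.982*p[1]))
a=cv2.resize(c['color'][135:225,290:415],None,fx=6,fy=6,interpolation=cv2.INTER_CUBIC)
cv2.imwrite('pics/td.png',a[:,:,::-1])
```

```text
[[ 0.4 -0.6  7.4]
 [ 0.5 -1.   8.7]
 [ 0.7 -0.9  8.5]
 [ 1.3 -1.2  6.9]
 [-0.  -1.3  7.4]
 [ 0.8 -0.5  7.5]] [ 0.59997877 -0.91892329  7.725759  ]
[ 0.5216088  -0.10438091  0.11772803]
s 97.8274729636156
```

View pics/td.png

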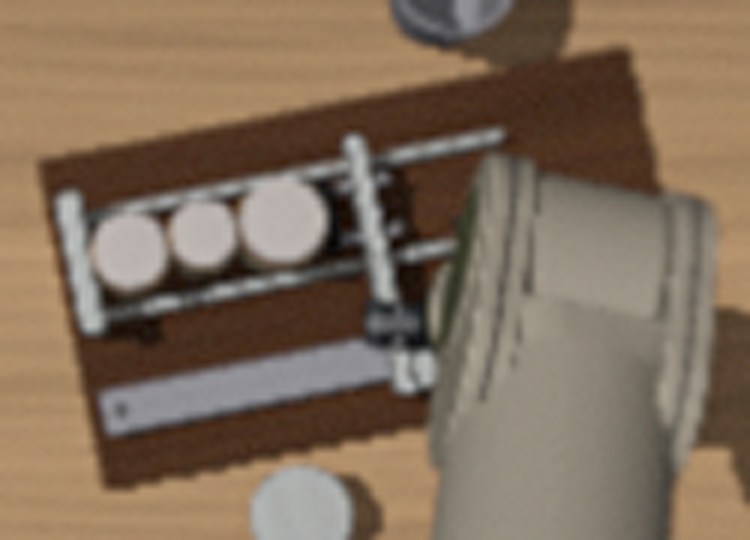

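Bottles are nearly touching the end plate and each other, with the pad just at the large one (330,220). The force is still at baseline, so I'll continue in small steps.

>>> apply_moves:
  rows:
    - {"x": 0.22,"y": 1,"z": 0,"ax": 0,"ay": 0,"az": 0,"gripper": 1}
    - {"x": 0.22,"y": 1,"z": 0,"ax": 0,"ay": 0,"az": 0,"gripper": 1}
    - {"x": 0,"y": 0,"z": 0,"ax": 0,"ay": 0,"az": 0,"gripper": 1}

```text
clock: 8.53
position: [0.5212, -0.1026, 0.1177]
ee_rot: [0.017, 1.0, -0.0, 0.001]
ft_force: [1.4, -2.0, 7.4]
grip_width: 0.127
grasp_force: 41.2
```

```bash
cat > f.py <<'E'
from h import *
F=[]
for i in range(8):
    c=camera('side'); F.append(get_obs()['ft_force'])
F=np.array(F)@[-.19,.982,0]; o=get_obs(); p=o['position']-[.5975,-.0661,0]
print('F',F.mean().round(2),F.std().round(2),'s',121+1e3*(-.190*p[0]+.982*p[1]),o['clock'])
E
python3 f.py
```

```text
F -1.19 0.5 s 99.65508014245397 8.9333
```

>>> apply_moves:
  rows:
    - {"x": 0.22,"y": 1,"z": 0,"ax": 0,"ay": 0,"az": 0,"gripper": 1}
    - {"x": 0.22,"y": 1,"z": 0,"ax": 0,"ay": 0,"az": 0,"gripper": 1}
    - {"x": 0,"y": 0,"z": 0,"ax": 0,"ay": 0,"az": 0,"gripper": 1}

```text
clock: 9.18
position: [0.5209, -0.1008, 0.1177]
ee_rot: [0.017, 1.0, -0.0, 0.001]
ft_force: [1.1, -2.2, 7.7]
grip_width: 0.13
grasp_force: 41.2
```

```bash
python3 f.py
```

```text
F -2.32 0.32 s 101.46953563540582 9.5833
```

>>> apply_moves:
  rows:
    - {"x": 0.22,"y": 1,"z": 0,"ax": 0,"ay": 0,"az": 0,"gripper": 1}
    - {"x": 0.22,"y": 1,"z": 0,"ax": 0,"ay": 0,"az": 0,"gripper": 1}
    - {"x": 0,"y": 0,"z": 0,"ax": 0,"ay": 0,"az": 0,"gripper": 1}

```text
clock: 9.83
position: [0.5205, -0.099, 0.1177]
ee_rot: [0.017, 1.0, -0.001, 0.001]
ft_force: [0.8, -3.1, 7.2]
grip_width: 0.132
grasp_force: 41.1
```

```bash
python3 f.py
```

```text
F -2.71 0.48 s 103.38297050171425 10.2333
```

>>> apply_moves:
  rows:
    - {"x": 0.22,"y": 1,"z": 0,"ax": 0,"ay": 0,"az": 0,"gripper": 1}
    - {"x": 0.22,"y": 1,"z": 0,"ax": 0,"ay": 0,"az": 0,"gripper": 1}
    - {"x": 0,"y": 0,"z": 0,"ax": 0,"ay": 0,"az": 0,"gripper": 1}

```text
clock: 10.48
position: [0.5202, -0.0971, 0.1178]
ee_rot: [0.017, 1.0, -0.001, 0.001]
ft_force: [1.4, -4.2, 6.9]
grip_width: 0.131
grasp_force: 41.1
```

```bash
python3 f.py
python3 - <<'E'
from h import *
c=camera('top'); 
a=cv2.resize(c['color'][150:205,295:375],None,fx=9,fy=9,interpolation=cv2.INTER_CUBIC)
b=cv2.resize(cv2.imread('pics/top0.png')[150:205,345:395],None,fx=9,fy=9,interpolation=cv2.INTER_CUBIC)
cv2.imwrite('pics/te.png',a[:,:,::-1])
E
```

```text
F -3.54 0.5 s 105.21832026602634 10.8833
```

View pics/te.png

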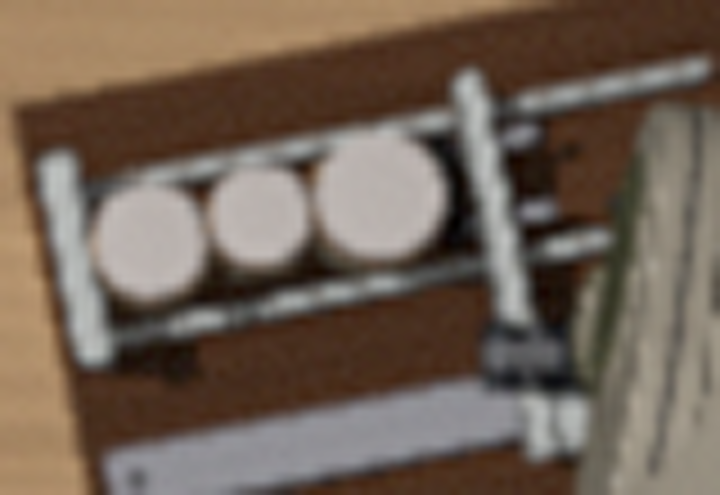

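Run:
```python
from h import *
c=camera('top'); q=lambda u,v:((u+.5)/9-.5+295,(v+.5)/9-.5+150)
d=np.array([-.190,.982,0])
e=[ray(c,q(*p),.02+.078)@d for p in((78,155),(112,360))]
j=[ray(c,q(*p),.02+.064)@d for p in((452,75),(503,320))]
b=[ray(c,q(*p),.02+.064)@d for p in((482,70),(533,320))]
print(e,j,b, 1e3*(np.mean(e)-np.mean(j)),1e3*(np.mean(e)-np.mean(b)))
```

```text
[np.float64(-0.009023861976228762), np.float64(-0.006792612681907956)] [np.float64(-0.15432766962667877), np.float64(-0.1550484108280944)] [np.float64(-0.16592570826854539), np.float64(-0.16623983551268853)] 146.77980289831822 158.1745345615486
```

Estimates of pad travel are 6.4–8.8 mm by force and about 10 mm by image. A small back-and-forth will separate friction from the spring force.

>>> apply_moves:
  rows:
    - {"x": -0.22,"y": -1,"z": 0,"ax": 0,"ay": 0,"az": 0,"gripper": 1}
    - {"x": -0.22,"y": -1,"z": 0,"ax": 0,"ay": 0,"az": 0,"gripper": 1}
    - {"x": 0,"y": 0,"z": 0,"ax": 0,"ay": 0,"az": 0,"gripper": 1}

```text
clock: 11.23
position: [0.5206, -0.0991, 0.1178]
ee_rot: [0.017, 1.0, -0.0, 0.001]
ft_force: [1.4, -3.7, 7.4]
grip_width: 0.128
grasp_force: 41.1
```

```bash
python3 f.py
```

```text
F -3.55 0.57 s 103.26279014781738 11.6333
```

>>> apply_moves:
  rows:
    - {"x": 0.22,"y": 1,"z": 0,"ax": 0,"ay": 0,"az": 0,"gripper": 1}
    - {"x": 0.22,"y": 1,"z": 0,"ax": 0,"ay": 0,"az": 0,"gripper": 1}
    - {"x": 0,"y": 0,"z": 0,"ax": 0,"ay": 0,"az": 0,"gripper": 1}

```text
clock: 11.88
position: [0.5201, -0.0971, 0.1177]
ee_rot: [0.017, 1.0, -0.001, 0.001]
ft_force: [1.5, -3.2, 6.2]
grip_width: 0.13
grasp_force: 41.1
```

```bash
python3 f.py
```

```text
F -3.55 0.32 s 105.2131813729925 12.2833
```

>>> apply_moves:
  rows:
    - {"x": -0.22,"y": -1,"z": 0,"ax": 0,"ay": 0,"az": 0,"gripper": 1}
    - {"x": 0,"y": 0,"z": 0,"ax": 0,"ay": 0,"az": 6.5,"gripper": 1}
    - {"x": 0,"y": 0,"z": 0,"ax": 0,"ay": 0,"az": 6.5,"gripper": 1}
    - {"x": 0,"y": 0,"z": 0,"ax": 0,"ay": 0,"az": 6.5,"gripper": 1}
    - {"x": 0,"y": 0,"z": 0,"ax": 0,"ay": 0,"az": 6.5,"gripper": 1}

```text
clock: 12.7
position: [0.5202, -0.0984, 0.1177]
ee_rot: [0.245, 0.97, -0.001, 0.001]
ft_force: [1.4, -4.0, 8.4]
grip_width: 0.133
grasp_force: 41.1
```

>>> apply_moves:
  rows:
    - {"x": 0,"y": 0,"z": 0,"ax": 0,"ay": 0,"az": 6.5,"gripper": 1}
    - {"x": 0,"y": 0,"z": 0,"ax": 0,"ay": 0,"az": 6.5,"gripper": 1}
    - {"x": 0,"y": 0,"z": 0,"ax": 0,"ay": 0,"az": 6.5,"gripper": 1}
    - {"x": 0,"y": 0,"z": 0,"ax": 0,"ay": 0,"az": 6.5,"gripper": 1}
    - {"x": 0,"y": 0,"z": 0,"ax": 0,"ay": 0,"az": 6.5,"gripper": 1}

```text
clock: 13.12
position: [0.52, -0.0987, 0.1178]
ee_rot: [0.506, 0.862, -0.0, 0.001]
ft_force: [-0.4, -5.8, 8.7]
grip_width: 0.131
grasp_force: 41.4
```

>>> apply_moves:
  rows:
    - {"x": 0,"y": 0,"z": 0,"ax": 0,"ay": 0,"az": 5,"gripper": 1}
    - {"x": 0,"y": 0,"z": 0,"ax": 0,"ay": 0,"az": 0,"gripper": 1}
    - {"x": 0,"y": 0,"z": 0,"ax": 0,"ay": 0,"az": 0,"gripper": 1}

```text
clock: 13.37
position: [0.5199, -0.0987, 0.1178]
ee_rot: [0.541, 0.841, -0.0, 0.001]
ft_force: [-2.0, -4.8, 9.1]
grip_width: 0.129
grasp_force: 41.5
```

```bash
python3 f.py
python3 - <<'E'
from h import *
o=get_obs();print(o['position'],R.from_quat(o['ee_rot']).as_matrix()[:2].round(3),o['ft_force'],o['torque'])
E
```

```text
F -4.77 0.79 s 103.7311321198359 13.7667
[ 0.51991223 -0.0986973   0.11774707] [[-0.414  0.91   0.001]
 [ 0.91   0.414 -0.001]] [-1.56155286 -4.51280399  8.46714562] [-1.05937610e+00  2.99786066e-01  6.86955517e-04]
```

>>> apply_moves:
  rows:
    - {"x": 0,"y": 0,"z": 0,"ax": 0,"ay": 0,"az": 3,"gripper": 1}
    - {"x": 0,"y": 0,"z": 0,"ax": 0,"ay": 0,"az": 0,"gripper": 1}
    - {"x": 0,"y": 0,"z": 0,"ax": 0,"ay": 0,"az": 0,"gripper": 0.6}
    - {"x": 0,"y": 0,"z": 0,"ax": 0,"ay": 0,"az": 0,"gripper": 0.4}
    - {"x": 0,"y": 0,"z": 0,"ax": 0,"ay": 0,"az": 0,"gripper": 0.3}

```text
clock: 14.18
position: [0.5193, -0.0969, 0.1165]
ee_rot: [0.562, 0.827, -0.0, -0.001]
ft_force: [-0.1, 0.1, -0.0]
grip_width: 0.545
grasp_force: 0.0
```

>>> apply_moves:
  rows:
    - {"x": 0,"y": 0,"z": 0,"ax": 0,"ay": 0,"az": 0,"gripper": 0.3}
    - {"x": 0,"y": 0,"z": -15,"ax": 0,"ay": 0,"az": 0,"gripper": 0.3}
    - {"x": 0,"y": 0,"z": -30,"ax": 0,"ay": 0,"az": 0,"gripper": 0.3}
    - {"x": 0,"y": 0,"z": -40,"ax": 0,"ay": 0,"az": 0,"gripper": 0.3}
    - {"x": 0,"y": 0,"z": -40,"ax": 0,"ay": 0,"az": 0,"gripper": 0.3}

```text
clock: 14.6
position: [0.5189, -0.0972, 0.2428]
ee_rot: [0.561, 0.828, -0.001, -0.001]
ft_force: [2.0, 0.8, 0.2]
grip_width: 0.701
grasp_force: 0.0
```

>>> apply_moves:
  rows:
    - {"x": -38,"y": -15,"z": 0,"ax": 0,"ay": 0,"az": 0,"gripper": 0.3}
    - {"x": -38,"y": -15,"z": 0,"ax": 0,"ay": 0,"az": 0,"gripper": 0.3}
    - {"x": -38,"y": -15,"z": 0,"ax": 0,"ay": 0,"az": 0,"gripper": 0.3}
    - {"x": -38,"y": -15,"z": 0,"ax": 0,"ay": 0,"az": 0,"gripper": 0.3}
    - {"x": -38,"y": -15,"z": 0,"ax": 0,"ay": 0,"az": 0,"gripper": 0.3}

```text
clock: 15.02
position: [0.5203, -0.303, 0.2419]
ee_rot: [0.561, 0.828, 0.0, -0.0]
ft_force: [1.1, -0.1, 0.5]
grip_width: 0.7
grasp_force: 0.0
```

Run:
```python
from h import *
c=camera('top'); s=camera('side'); z=cv2.INTER_CUBIC
a=cv2.resize(c['color'][145:215,295:395],(800,560),interpolation=z)
b=cv2.resize(s['color'][185:285,300:400],(560,560),interpolation=z)
cv2.imwrite('pics/tf.png',a[:,:,::-1]);cv2.imwrite('pics/sf.png',b[:,:,::-1]); print(get_obs()['clock'])
```

```text
15.1167
```

View pics/tf.png

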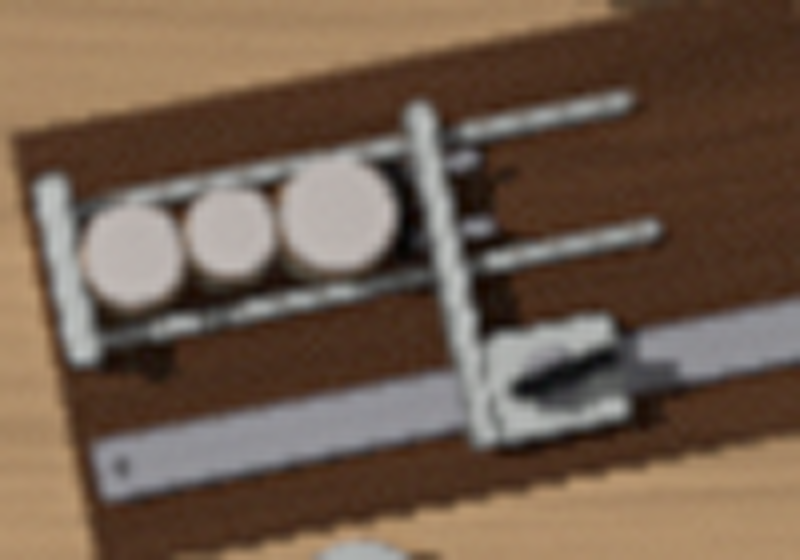

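View pics/sf.png

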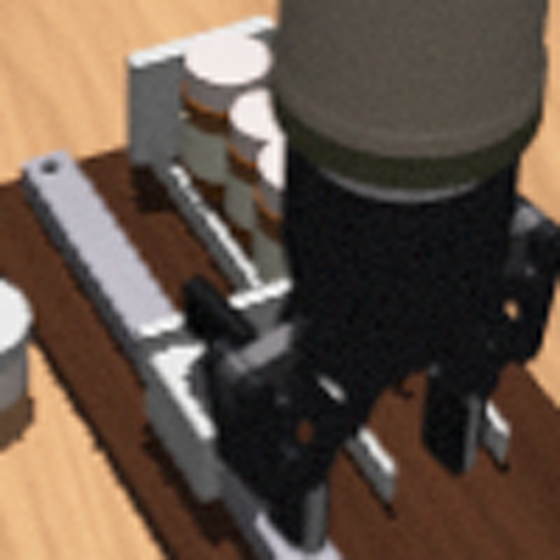

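Bottles are upright and closed up at (135,255), (230,232) and (340,213). The rods stick out about 7–8 mm farther behind the jaw than at the start, so the pad is about half-way in. The knob bar lies nearly along the rail, so it is tight, and the robot is clear. Handing in.

```bash
python3 -c "
from workcell import *
print(hand_in())"
```

```text
the job is handed in; nothing more can be done
None
```

The job is handed in: the stop is slid up so the three bottles stand upright and closed against the end plate, the pad is in about half-way (roughly 8 mm, estimated from force and pictures), the knob is turned back to about its starting tightness, and the arm is clear.

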